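# Feed the oldest mortar bar out of the magazine and set it up for the bend test

### The arm

A 6-joint arm with a two-finger parallel gripper is mounted at the origin on a cart in front of the work surface, level with it; the furniture and walls round the work are solid. World frame = base frame: x ahead of the robot, y to its left, z up, the work surface at z = 0. Lengths are in m, angles in rad, forces in N, time in s.
With the tool pointing down it reaches from about 0.35 to 0.975 m from the base axis. Payload 4.9 kg.
Tool frame: the origin (TCP) lies at the very end of the fingers, on their centre line; the grasp point (between the pads) lies behind it (manip.grip_depth is the z of the grasp point in the tool frame, in m); z points along the fingers, y is the direction in which the jaws open and shut (so a half turn about z gives the same grasp; the last joint's range is limited). The gripper opens to 85 mm and grips with 20 to 120 N. Pads are 22 mm wide; open, the fingers measure 114 mm over their backs; the gripper's body (76 mm by 85 mm) begins 54 mm behind the grasp point. The pads swing forward as they close: fully open they stand 13 mm farther back than shut.
Start: joints at [1.043, 0.053, 1.613, -0, 1.476, -0.119], TCP at [0.248, 0.573, 0.231] pointing down, gripper open.
Joint ranges: [-3.01, 3.01], [-1.01, 2.22], [0.06, 2.58], [-1.02, 4.17], [0.09, 2.62], [-3.14, 3.14]. Speed limits (rad/s): [2.57, 2.57, 3.14, 3.14, 3.14, 3.14].

### API

Orientations are given as a unit quaternion [w, x, y, z].
In Python, from plant import state, optics, manip, silhouettes, place_of gives the robot as it stands. The module is installed in compiled form; this text tells all that it offers.
- The arm moves only by the tool jog_arm, never from a script. Its argument "increments" is a list of rows, each an object with "slide": the shift along the tool's x, y, z in mm, a list of three; "rotation": the turn, a rotation vector about the tool's x, y, z in degrees, a list of three. A call has 1 to 20 rows; each row shifts and turns the commanded pose from where the row before left it, along the tool's axes as they then stand; what a row does not reach is not made up. A row lasts 1/12 s, in which the tool goes at most 41.7 mm and 7.16 degrees, less where a joint would pass 70% of its speed; a pose out of reach is approached as far as the arm can. A call with a gripper value outside its range is refused whole. "fingers" is the opening, from 0 (shut) to 1 (fully open), set as the call begins (left out, the last holds). The fingers move at their own pace and stop on an object; the grip force is fixed at half the most. Time passes only in rows, so rows that do not move let the fingers close. It gives the time, the measured TCP pose, the force and the opening at its end, in the units of the state.
- state(): the state, without advancing time (a new reading comes with each control period).
- optics.grab_frame(name): name is "side" or "top"; returns a dict with "frame" (480x640x3 uint8, blue, green, red), "camera_matrix" (3x3 intrinsics, pixels), "distortion" ([k1, k2, p1, p2, k3] as OpenCV has them; the pictures are not rectified), "R" (3x3) and "t" (3): a world point X has camera coordinates R X + t. Camera axes: x right, y down, z forward; pixel columns grow to the right and rows downward; lengths in m; the calibration is good to about 2 mm. A picture is of the moment at which its call begins. There is no depth.
- manip.job_done(): hands the job in, once; it reports no verdict.
Trained networks look in the newest picture that a camera, given by its name, has taken for a name from the list of things; names that differ only in an ending like _2 or _b are one class to them, and where a whole thing is asked for, a point or a joint stands for the part that bears it (a point fixed in the world has none). Each returns a list of dicts, best first, with "score" (0 to 1); they miss things now and then, are a little off and sometimes report something else, mostly with a low value. They report only what shows in the picture. A call takes as long as a camera call. They do not tell look-alikes from the thing itself.
- silhouettes(thing, camera): "mask" (480x640 bool, what is visible of it) and "bbox" ([left, top, right, bottom] in pixels, round what is visible of it).
- place_of(thing, camera): "uv" ([column, row] in pixels: a listed point, or the origin of a listed thing).
The state is a dict: "time": time; "joint_pos": joint angles; "joint_vel": joint speeds; "joint_efforts": joint torques, N m; "tool_pos": TCP position; "tool_rot": TCP orientation; "contact_force": force on the tool from outside, world axes, zero at the start; "ft_torque": the same for the moment, N m; "gripper_width": opening from 0.0 (shut) to 1.0 (fully open).
Only numpy, scipy, OpenCV 4.12 (cv2) and the standard library are available. Lean on these libraries where they do the work, as an engineer would, in place of code of your own. Each camera call takes 0.05 s, during which the arm holds its last target.

### The job

The bottom bar in the feed magazine is the oldest and is due for its bend test: push the magazine's slide all the way forward so that this bar comes out on the shelf in front, and draw the slide fully back again so that the other bars drop down in its place. Lay the bar flat across both rollers of the bend-test support, between the guide cheeks and with equal overhang at both ends. Leave the other bars in the magazine and do not disturb the things standing round about.

Things in the scene. Friction and masses are not known exactly. Their poses are not given: they have to be found in the camera images.
- magazine: Feed magazine fixed to the bench. Origin on the bench under the stack's centre; x = feed direction (handle behind at -x, shelf in front at +x), y along the bars, z up. Its flat bed, top 18 mm above the bench, spans x -180..+105 mm and is 92 mm wide. Four steel corner posts (tops 80 mm up) hold four bars lying flat, in a space of 42 x 123 mm open at the top.
- outfeed (a point): Middle of the open outfeed shelf, on the bed's top (18 mm above the bench), at magazine x = +73 mm: the slide leaves the fed bar centred about here, its length along the magazine's y. The magazine's front face is at x = +25 mm; the slot under it, 21 mm high, lets out one bar at a time. The shelf is 92 mm wide, so the bar's ends overhang it by 14 mm.
- slide (a joint): Push slide, m: 0 = fully back at its stop, 0.089 = fully forward; starts at 0 to 0.012. Moves along the magazine's +x against 2 N friction and a few N from the stack; stays where left. Its blade, 11 mm thick and 70 mm wide on the bed, has its front edge at magazine x = -36 mm + joint value and pushes the bottom bar only. The other bars rest on it and drop on the bed once it is drawn back.
- slide_grip (a point): Point in the slide's upright handle, 97 mm above the bench, at magazine x = -155 mm + joint value, y = 0. The black grip is 14 mm thick along the magazine's x, 44 mm wide along y, and reaches from 76 to 114 mm above the bench, on an upright 6 mm thick. With the slide fully forward 35 mm remain between grip and magazine.
- bar_1_center (a point): mortar test bar, plain grey, 120 x 40 x 15 mm (x, y, z of its own frame), 0.155 kg; this point is its centre. This is the bottom (oldest) bar, which at the start lies on the bed of the magazine with its long x axis along the magazine's y. It is the one to test.
- bar_2_center (a point): mortar test bar, plain grey, 120 x 40 x 15 mm (x, y, z of its own frame), 0.155 kg; this point is its centre. Second from the bottom; stays in the magazine and ends on the bed.
- bar_3_center (a point): mortar test bar, plain grey, 120 x 40 x 15 mm (x, y, z of its own frame), 0.155 kg; this point is its centre. Third from the bottom; stays in the magazine.
- bar_4_center (a point): mortar test bar, plain grey, 120 x 40 x 15 mm (x, y, z of its own frame), 0.155 kg; this point is its centre. Top bar; stays in the magazine.
- support: Bend-test support fixed to the bench: dark steel plate 160 x 90 x 12 mm. Origin on the bench under its centre, x along its length (and the laid bar's), z up. Two steel rollers of 14 mm diameter run along y at x = -45 and +45 mm, tops 33 mm up. Steel guide cheeks at the roller ends, 26 mm long, tops 42 mm up, stand 48 mm apart in y. A laid bar's centre is 40.5 mm up.
- brush: Flat brush, 202 mm long, lying on the bench to the right. Bystander.
- jar: White sample jar with red lid, 57 mm across, 76 mm high, standing behind the work. Bystander.
- tape: Roll of masking tape, 98 mm across, 25 mm high, lying behind the work. Bystander.
Not all that is in view belongs to the job. Leave any red look-alike of the part that bears bar_4_center alone.

How it is judged:
By the outcome, as a careful person would: the job done as asked, in the order asked, and still so for the second after the job is handed in, with the robot touching nothing.
It also fails if it takes over 50 s, if anything falls off the work surface, if the arm or the gripper's body presses on something with over 40 N, if the wrist force passes 120 N, or if a joint passes its speed limit or range.

## Working session

There is one attempt and no reset: what is moved stays moved. The work goes in short steps, Python scripts to look and compute and a tool call to move; the robot and the scene stay as the last step left them, time stands still between calls to the robot, and variables do not carry over. Pictures are saved under pics/ and viewed, and the job is handed in when it is done.

Besides the shell and the picture viewer there is one more tool, called after "Call:" as a command line: name --argument value ..., lists and objects as JSON in quotes. jog_arm: Moves the arm, as the interface text tells. Its arguments: {"type":"object","properties":{"increments":{"type":"array","items":{"type":"object","properties":{"slide":{"type":"array","items":{"type":"number"}},"rotation":{"type":"array","items":{"type":"number"}}}}},"fingers":{"type":"number"}},"required":["increments"]}

```bash
mkdir -p pics; ls
python3 - <<'E'
from plant import state, optics, manip, silhouettes, place_of
import cv2,numpy as np
print(state()); print(manip.grip_depth)
for n in ("side","top"):
    f=optics.grab_frame(n); cv2.imwrite(f"pics/{n}0.png",f["frame"])
    print(n,f["camera_matrix"],f["distortion"],f["R"],f["t"])
    for th in ["magazine","outfeed","slide_grip","bar_1_center","bar_4_center","support","brush","jar","tape"]:
        print(th,[(np.round(p["uv"],1),round(p["score"],2)) for p in place_of(th,n)])
print(state()["time"])
E
```

```text
pics
{'time': 0.0, 'joint_pos': array([ 1.04301745e+00,  5.33667533e-02,  1.61432677e+00,  8.05808989e-06,
        1.47601840e+00, -1.19027788e-01]), 'joint_vel': array([ 0.0016944 ,  0.00113602, -0.00011956,  0.00103536, -0.00216196,
       -0.0002642 ]), 'joint_efforts': array([-7.09919914e-05, -3.93683124e+01, -3.70178461e+01, -9.67062351e-05,
        7.09698055e-03,  3.15658633e-05]), 'tool_pos': array([0.24810257, 0.57294671, 0.23003733]), 'tool_rot': array([-3.40548945e-04,  2.02956002e-01,  9.79187285e-01, -1.00342616e-03]), 'contact_force': array([-0.49879817,  0.03461148, -0.23562643]), 'ft_torque': array([0.01148876, 0.03209165, 0.02212452]), 'gripper_width': 1.0026876935811824}
-0.0187
side [[434.05500083   0.         329.17242151]
 [  0.         434.05500083 246.34079801]
 [  0.           0.           1.        ]] [-0.04406338  0.          0.          0.          0.        ] [[ 0.89610568 -0.44375208  0.00887199]
 [-0.17411357 -0.36984844 -0.91263169]
 [ 0.4082635   0.8162697  -0.40868654]] [-0.51116671  0.18713654  0.90698415]
magazine [(array([296.4, 270.2]), 0.78)]
out
[... 524 characters left out ...]
868605]
 [  0.           0.           1.        ]] [-0.08391576  0.          0.          0.          0.        ] [[ 0.05505765 -0.99846737  0.00561861]
 [-0.97568845 -0.05499538 -0.21214984]
 [ 0.21213369  0.00619846 -0.977221  ]] [-0.03716728  0.57652006  1.18614935]
magazine [(array([230.7, 242.8]), 0.73), (array([282.7, 266.3]), 0.7)]
outfeed [(array([305.5, 268. ]), 0.85)]
slide_grip [(array([226.6, 242.8]), 0.67)]
bar_1_center []
bar_4_center [(array([279.7, 260.9]), 0.91), (array([171.9, 249.3]), 0.64)]
support [(array([391.1, 277.3]), 0.79)]
brush [(array([456.1, 311.2]), 0.81)]
jar [(array([317.7, 203. ]), 0.55)]
tape [(array([359.9, 207.3]), 0.77), (array([304.7, 270.5]), 0.71)]
1.0
```

View pics/side0.png

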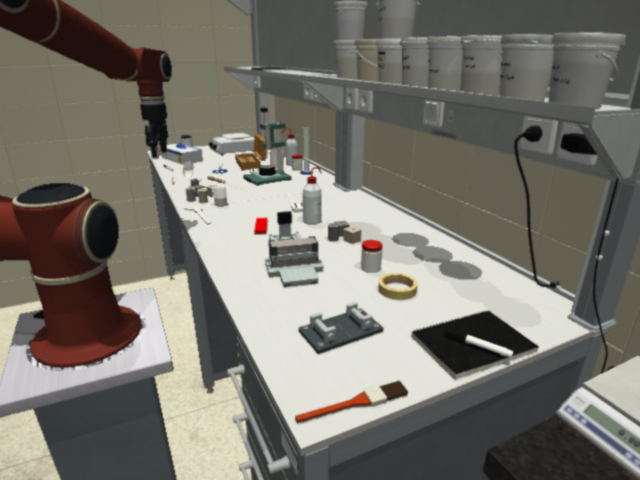

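View pics/top0.png

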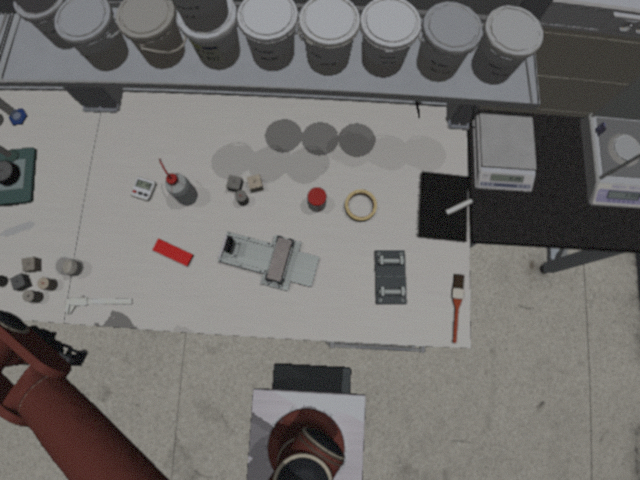

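Run:
```python
import cv2
a=cv2.imread('pics/top0.png')[180:340,150:450]; cv2.imwrite('pics/topc0.png',cv2.resize(a,None,fx=2.66,fy=2.66,interpolation=2))
a=cv2.imread('pics/side0.png')[170:370,210:470]; cv2.imwrite('pics/sidec0.png',cv2.resize(a,None,fx=3,fy=3,interpolation=2))
```

```text
(no output)
```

View pics/topc0.png

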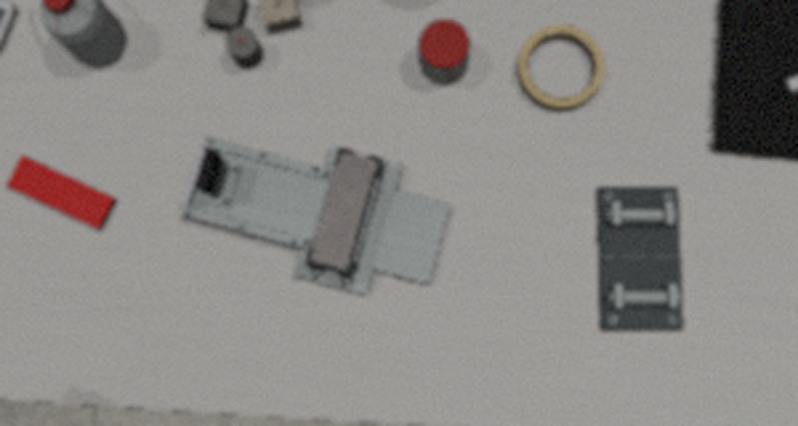

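View pics/sidec0.png

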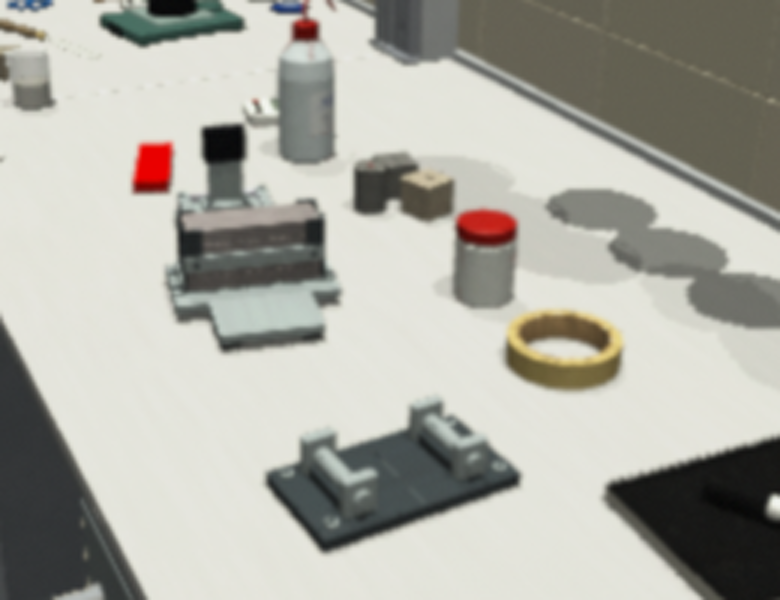

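Run:
```python
from plant import state, optics, manip, silhouettes, place_of
import cv2,numpy as np,pickle
D={}
for n in ("side","top"):
    f=optics.grab_frame(n); D[n]=f; img=f["frame"].copy()
    for th,c in [("magazine",(0,255,0)),("bar_4_center",(255,0,255)),("support",(0,255,255)),("slide_grip",(255,255,0))]:
        for k,m in enumerate(silhouettes(th,n)[:3]):
            print(n,th,round(m["score"],2),m["bbox"],m["mask"].sum()); D[n,th,k]=m
            cs,_=cv2.findContours(m["mask"].astype(np.uint8),0,1); 
            big=None
            D.setdefault((n,'c'),[]).append((cs,c))
    x0,y0,x1,y1=(150,180,450,340) if n=="top" else (210,170,470,370)
    s=2.66 if n=="top" else 3
    o=cv2.resize(f["frame"][y0:y1,x0:x1],None,fx=s,fy=s,interpolation=2)
    for cs,c in D[n,'c']:
        for k in cs: cv2.polylines(o,[((k-[x0,y0]+.5)*s).astype(int)],True,c,1)
    cv2.imwrite(f"pics/{n}m.png",o)
pickle.dump(D,open("D.pkl","wb")); print(state()["time"])
```

```text
side magazine 0.61 [277.9, 248.5, 314.2, 258.8] 126
side bar_4_center 0.79 [272.5, 237.2, 311.9, 253.2] 426
side bar_4_center 0.47 [254.9, 216.4, 269.7, 235.5] 199
side support 0.62 [297.7, 299.6, 382.2, 352.7] 2360
side slide_grip 0.88 [272.3, 211.6, 295.0, 239.3] 404
top magazine 0.85 [216.9, 236.5, 317.1, 288.3] 2860
top magazine 0.54 [307.0, 187.3, 324.0, 205.8] 406
top bar_4_center 0.88 [265.6, 242.4, 294.2, 280.4] 593
top bar_4_center 0.74 [151.7, 237.2, 194.2, 264.8] 558
top support 0.94 [376.2, 247.5, 409.3, 305.5] 1691
top slide_grip 0.55 [228.1, 236.3, 272.6, 270.1] 1139
1.5
```

View pics/topm.png

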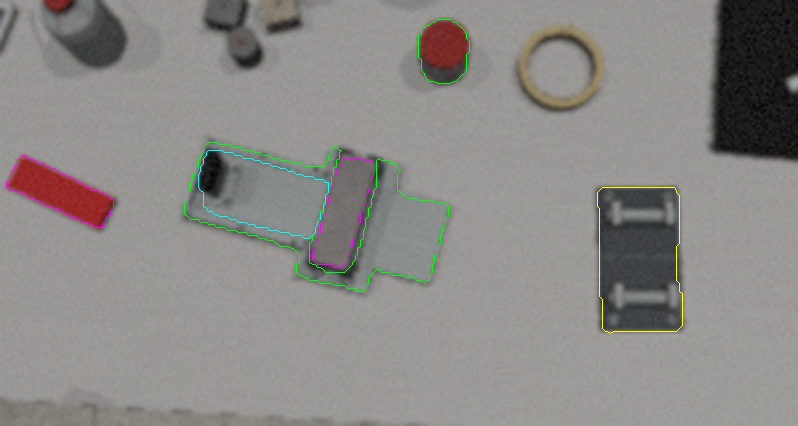

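View pics/sidem.png

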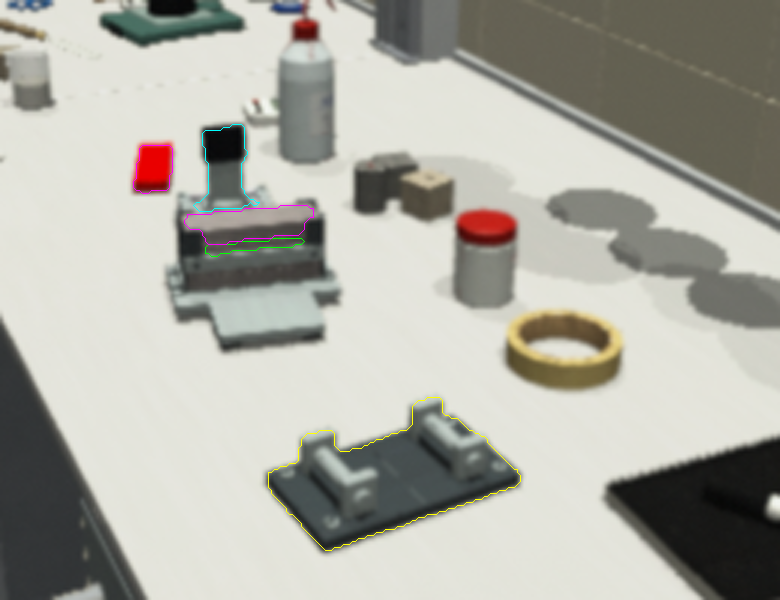

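```bash
cat > h.py <<'E'
import cv2,numpy as np
from scipy.optimize import minimize
S=4
def box(x0,x1,y0,y1,z0,z1): return np.array([[x,y,z] for x in(x0,x1) for y in(y0,y1) for z in(z0,z1)])/1000.
def tf(p,B): 
    c,s=np.cos(p[2]),np.sin(p[2]); return B@np.array([[c,-s,0],[s,c,0],[0,0,1]]).T+[p[0],p[1],0]
def proj(f,X):
    r,_=cv2.Rodrigues(f["R"]); return cv2.projectPoints(np.asarray(X,float).reshape(-1,1,3),r,f["t"],f["camera_matrix"],f["distortion"])[0][:,0]
def render(f,boxes,p):
    im=np.zeros((480*S,640*S),np.uint8)
    for B in boxes:
        h=cv2.convexHull(((proj(f,tf(p,B))+.5)*S).astype(np.float32)); cv2.fillConvexPoly(im,np.round(h*16).astype(np.int32),1,shift=4)
    return cv2.resize(im.astype(np.float32),(640,480),interpolation=cv2.INTER_AREA)
def pix2plane(f,uv,z):
    q=cv2.undistortPoints(np.array(uv,float).reshape(-1,1,2),f["camera_matrix"],f["distortion"])[:,0]
    d=np.c_[q,np.ones(len(q))]@f["R"]; c=-f["R"].T@f["t"]; return c+d*((z-c[2])/d[:,2])[:,None]
def fit(cost,p0,step=(.006,.006,.06)):
    best=None
    for k in range(3):
        sim=np.array([p0]+[np.array(p0)+np.eye(3)[i]*step[i]*(-1)**k for i in range(3)])
        r=minimize(cost,p0,method='Nelder-Mead',options=dict(initial_simplex=sim,xatol=1e-4,fatol=.2)); p0=r.x
    return r.x,r.fun
E
cat > fit0.py <<'E'
from h import *; import pickle
D=pickle.load(open("D.pkl","rb"))
sup=[box(-80,80,-45,45,0,12)]+[box(sx*45-13,sx*45+13,*(sorted((sy*24,sy*30))),0,42) for sx in(-1,1) for sy in(-1,1)]
def mk(n,t,k=0): return D[n,t,k]["mask"].astype(np.float32)
T,Sd=D["top"],D["side"]
p0=pix2plane(T,[391,277],.012)[0]; p0=[p0[0],p0[1],0]
for cams in (["top"],["side"],["top","side"]):
    c=lambda p:sum(np.abs(render(D[n],sup,p)-mk(n,"support")).sum() for n in cams)
    print("support",cams,fit(c,p0))
bar=[box(-20,20,-60,60,63,78)]; bed=[box(-180,105,-46,46,0,18)]
m=mk("top","magazine"); a=pix2plane(T,[279.7,260.9],.078)[0]; 
for y in (-1.8,):
  p=[a[0],a[1],y]
  cb=lambda p:np.abs(render(T,bar,p)-mk("top","bar_4_center")).sum()
  r=fit(cb,p); print("bar4 top",r); 
  def cm(p):
    w=1-np.clip(cv2.dilate(render(T,[box(-62,62,-95,95,0,80)],p),np.ones((3,3))),0,1)
    w=w*(1-render(T,[box(-190,-120,-30,30,0,120)],p)) if 0 else w
    w[:, :200]=0; w[:,335:]=0
    return (np.abs(render(T,bed,p)-m)*w).sum()
  rm=fit(cm,r[0]); print("bed",rm)
  rj=fit(lambda p:cm(p)+cb(p),rm[0]); print("joint",rj)
def draw(n,specs,fn,crop,s):
    x0,y0,x1,y1=crop; o=cv2.resize(D[n]["frame"][y0:y1,x0:x1],None,fx=s,fy=s,interpolation=2)
    for p,B,col in specs:
        P=proj(D[n],tf(p,B)); 
        for i in range(8):
            for j in range(i):
                if bin(i^j).count('1')==1: cv2.line(o,*[tuple(int(v) for v in (P[k]+.5-[x0,y0])*s) for k in(i,j)],col,1)
    cv2.imwrite(fn,o)
ps=fit(lambda p:sum(np.abs(render(D[n],sup,p)-mk(n,"support")).sum() for n in ("top","side")),p0)[0]
q=0.0
sp=[(rj[0],bed[0],(0,255,0)),(rj[0],bar[0],(255,0,255)),(rj[0],box(-162,-148,-22,22,76,114),(0,0,255))]+[(ps,b,(0,255,255)) for b in sup]
draw("top",sp,"pics/fit_t.png",(210,180,430,340),3.6); draw("side",sp,"pics/fit_s.png",(210,170,470,370),3)
E
python3 fit0.py
```

```text
support ['top'] (array([ 0.48695315, -0.22083318,  0.05230585]), np.float64(53.125))
support ['side'] (array([ 0.48931151, -0.21638857,  0.05489512]), np.float64(110.5))
support ['top', 'side'] (array([ 0.48810334, -0.21858462,  0.04731456]), np.float64(259.5))
bar4 top (array([ 0.51031752,  0.10392255, -1.77795329]), np.float64(61.25))
bed (array([ 0.51181002,  0.10390421, -1.78079075]), np.float64(63.4296875))
joint (array([ 0.51135022,  0.10397964, -1.78209126]), np.float64(128.3203125))
```

View pics/fit_t.png

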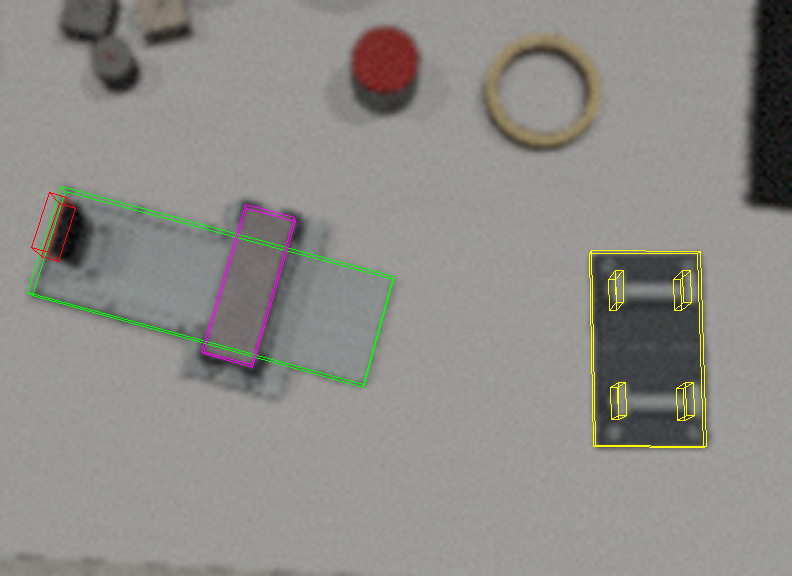

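View pics/fit_s.png

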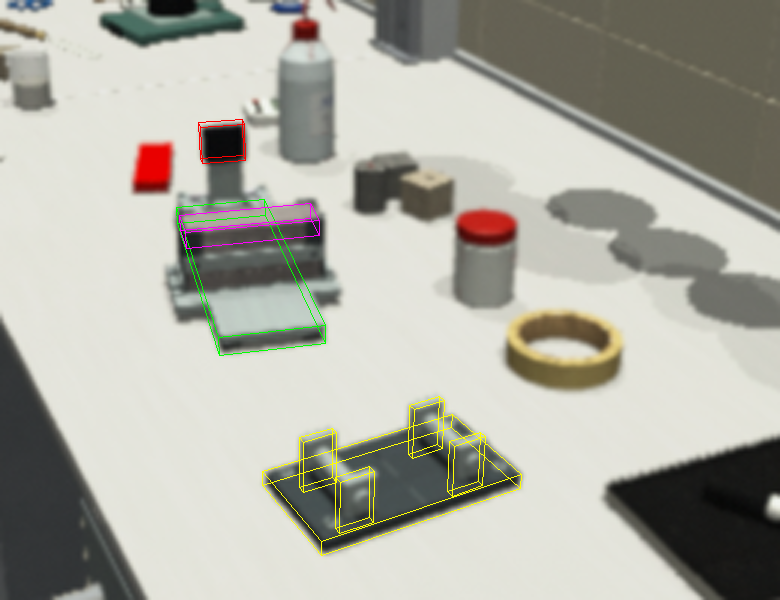

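```bash
cat > fit1.py <<'E'
from h import *; import pickle
from scipy.spatial.transform import Rotation as Ro
D=pickle.load(open("D.pkl","rb"))
P=np.array([.51135,.10398,-1.782])
def dark(n,x0,y0,x1,y1):
    g=D[n]["frame"].max(2); m=np.zeros((480,640),np.float32); m[y0:y1,x0:x1]=g[y0:y1,x0:x1]<60; return m
mt=dark("top",215,225,245,265); ms=dark("side",265,205,300,228); print(mt.sum(),ms.sum())
for n,m in(("top",mt),("side",ms)):
    c=lambda p:np.abs(render(D[n],[box(-7,7,-22,22,76,114)],[p[0],p[1],-1.782])-m).sum()
    for q in(.01,):
        p0=P[:2]+np.array([np.cos(P[2]),np.sin(P[2])])*(-.155+q)
        r=minimize(c,p0,method='Nelder-Mead',options=dict(initial_simplex=[p0,p0+[.005,0],p0+[0,.005]],xatol=1e-4,fatol=.1))
        d=r.x-P[:2]; print(n,r.x,r.fun,"q",d@[np.cos(P[2]),np.sin(P[2])]+.155,"lat",d@[-np.sin(P[2]),np.cos(P[2])])
q=np.array([-3.4e-4,.202956,.979187,-.0010])
R=Ro.from_quat(q[[1,2,3,0]]).as_matrix(); print(R)
print("jaw dir deg",np.degrees(np.arctan2(R[1,1],R[0,1])),"mag x deg",np.degrees(P[2]))
E
python3 fit1.py
```

```text
116.0 150.0
top [0.53981484 0.24140589] 33.375 q 0.014660533630423273 lat -0.000977219970745245
side [0.54133721 0.24938104] 64.625 q 0.006543443720496839 lat -0.0011605668849698067
[[-9.17617446e-01  3.97463298e-01 -1.07175977e-03]
 [ 3.97464658e-01  9.17615678e-01 -1.82036495e-03]
 [ 2.59935307e-04 -2.09638527e-03 -9.99997769e-01]]
jaw dir deg 66.58025297652857 mag x deg -102.1010790923127
```

Call:
jog_arm --increments '[{"slide": [-10,-7,0],"rotation": [0,0,-4]},{"slide": [-20,-14,0],"rotation": [0,0,-4]},{"slide": [-22,-16,0],"rotation": [0,0,-3.3]},{"slide": [-23,-17,0]},{"slide": [-23,-17,0]},{"slide": [-23,-17,0]},{"slide": [-23,-17,0]},{"slide": [-23,-17,0]},{"slide": [-23,-17,0]},{"slide": [-23,-17,0]},{"slide": [-23,-17,0]},{"slide": [-23,-17,0]},{"slide": [-23,-17,0]},{"slide": [-23,-17,0]},{"slide": [-23,-17,0]},{"slide": [-18,-13,0]},{"slide": [-8,-6,0]},{"slide": [0,0,0]}]' --fingers 1

```text
invalid input
```

```bash
cat > go.py <<'E'
import sys,numpy as np
from plant import state
from scipy.spatial.transform import Rotation as Ro
def go(x,y,z,jaw):
    s=state(); q=s["tool_rot"]; R=Ro.from_quat(q[[1,2,3,0]]).as_matrix(); p=s["tool_pos"]
    c,sn=np.cos(np.radians(jaw)),np.sin(np.radians(jaw)); T=np.array([[-sn,c,0],[c,sn,0],[0,0,-1]]) 
    if R[:,1]@T[:,1]<0: T[:,:2]*=-1
    rv=np.degrees(Ro.from_matrix(R.T@T).as_rotvec()); d=(np.array([x,y,z])-p)*1000
    print("t",round(s["time"],2),"pos",p.round(4),"jaw",np.degrees(np.arctan2(R[1,1],R[0,1])).round(2),"F",s["contact_force"].round(1),"w",round(s["gripper_width"],3))
    print("rot",rv.round(2),"slide cur axes",(R.T@d).round(1),"slide after rot",(T.T@d).round(1))
if __name__=="__main__": go(*map(float,sys.argv[1:]))
E
python3 go.py .5406 .2455 .078 77.9
```

```text
t 1.5 pos [0.2484 0.5735 0.2313] jaw 66.58 F [-0.2 -0.2 -0.7] w 0.997
rot [  0.     0.   -11.32] slide cur axes [-398.5 -184.8  153.3] slide after rot [-354.4 -259.4  153.3]
```

Call:
jog_arm --increments '[{"slide": [-10,-7,0],"rotation": [0,0,-4]},{"slide": [-20,-14,0],"rotation": [0,0,-4]},{"slide": [-22,-16,0],"rotation": [0,0,-3.3]},{"slide": [-23,-17,0],"rotation": [0,0,0]},{"slide": [-23,-17,0],"rotation": [0,0,0]},{"slide": [-23,-17,0],"rotation": [0,0,0]},{"slide": [-23,-17,0],"rotation": [0,0,0]},{"slide": [-23,-17,0],"rotation": [0,0,0]},{"slide": [-23,-17,0],"rotation": [0,0,0]},{"slide": [-23,-17,0],"rotation": [0,0,0]},{"slide": [-23,-17,0],"rotation": [0,0,0]},{"slide": [-23,-17,0],"rotation": [0,0,0]},{"slide": [-23,-17,0],"rotation": [0,0,0]},{"slide": [-23,-17,0],"rotation": [0,0,0]},{"slide": [-18,-13,0],"rotation": [0,0,0]},{"slide": [-8,-6,0],"rotation": [0,0,0]},{"slide": [0,0,0],"rotation": [0,0,0]}]' --fingers 1.0

```text
time: 2.92
tool_pos: [0.5165, 0.2606, 0.2313]
tool_rot: [0.0, 0.107, 0.994, -0.0]
contact_force: [-0.1, -0.3, 0.1]
gripper_width: 0.997
```

```bash
python3 go.py .5406 .2455 .078 77.9
```

```text
t 2.92 pos [0.5165 0.2606 0.2313] jaw 77.72 F [-0.1 -0.3  0.1] w 0.997
rot [-0.01  0.   -0.18] slide cur axes [-26.7  -9.6 153.3] slide after rot [-26.7  -9.8 153.3]
```

Call:
jog_arm --increments '[{"slide": [-9,-3,5],"rotation": [0,0,0]},{"slide": [-9,-3,20],"rotation": [0,0,0]},{"slide": [-9,-4,25],"rotation": [0,0,0]},{"slide": [0,0,25],"rotation": [0,0,0]},{"slide": [0,0,12],"rotation": [0,0,0]},{"slide": [0,0,0],"rotation": [0,0,0]}]'

```text
time: 3.42
tool_pos: [0.5368, 0.2465, 0.1398]
tool_rot: [-0.004, 0.105, 0.994, -0.001]
contact_force: [-1.3, -0.1, -0.1]
gripper_width: 0.999
```

```bash
cat > look.py <<'E'
import sys,cv2
from plant import optics
import pickle
tag=sys.argv[1]; D={}
for n,(x0,y0,x1,y1) in (("top",(210,190,430,320)),("side",(230,160,430,310))):
    if n[0] not in sys.argv[2]: continue
    f=optics.grab_frame(n); D[n]=f
    cv2.imwrite(f"pics/{n}_{tag}.png",cv2.resize(f["frame"][y0:y1,x0:x1],None,fx=3.6,fy=3.6,interpolation=2))
pickle.dump(D,open(f"D_{tag}.pkl","wb"))
E
python3 look.py a ts; python3 go.py .5406 .2455 .078 77.9
```

```text
t 3.52 pos [0.5394 0.2472 0.1444] jaw 77.95 F [-0.3 -0.2  0.1] w 0.999
rot [-0.01 -0.02  0.05] slide cur axes [-1.5 -1.5 66.4] slide after rot [-1.5 -1.5 66.4]
```

View pics/top_a.png

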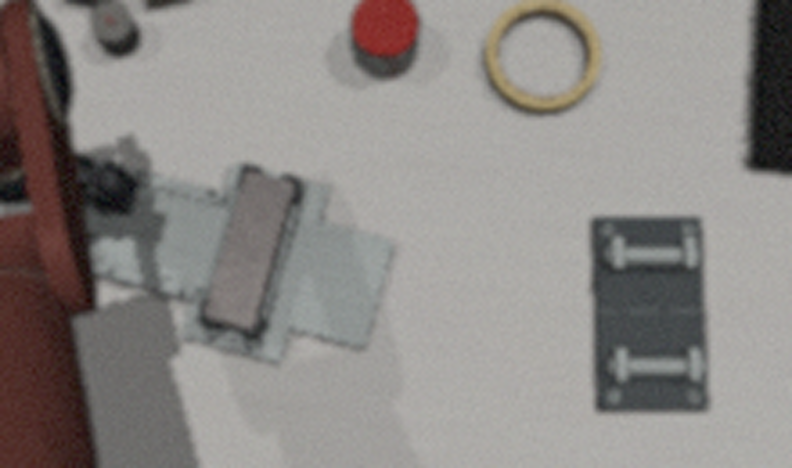

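View pics/side_a.png

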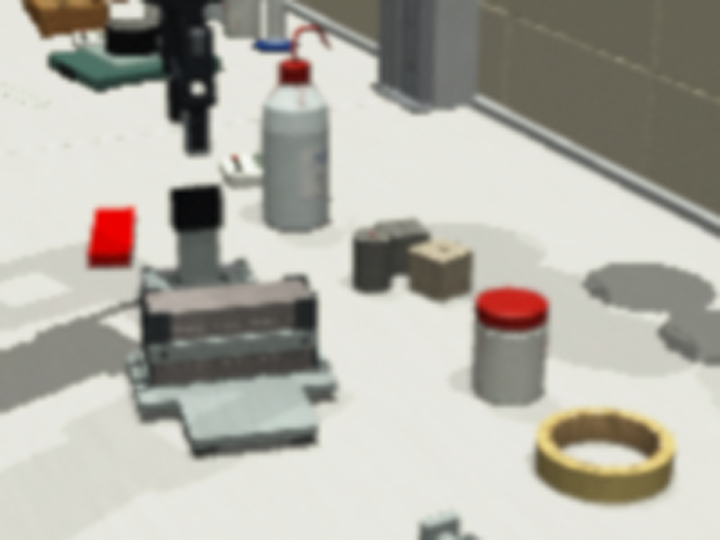

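Call:
jog_arm --increments '[{"slide": [-1,-1,14],"rotation": [0,0,0]},{"slide": [0,0,20],"rotation": [0,0,0]},{"slide": [0,0,20],"rotation": [0,0,0]},{"slide": [0,0,12],"rotation": [0,0,0]},{"slide": [0,0,0],"rotation": [0,0,0]},{"slide": [0,0,0],"rotation": [0,0,0]}]'

```text
time: 4.02
tool_pos: [0.5405, 0.2454, 0.0783]
tool_rot: [-0.0, 0.105, 0.994, -0.0]
contact_force: [0.1, -0.1, 0.1]
gripper_width: 1.002
```

Call:
jog_arm --increments '[{"slide": [0,0,0],"rotation": [0,0,0]},{"slide": [0,0,0],"rotation": [0,0,0]},{"slide": [0,0,0],"rotation": [0,0,0]},{"slide": [0,0,0],"rotation": [0,0,0]},{"slide": [0,0,0],"rotation": [0,0,0]},{"slide": [0,0,0],"rotation": [0,0,0]},{"slide": [0,0,0],"rotation": [0,0,0]},{"slide": [0,0,0],"rotation": [0,0,0]}]' --fingers 0.0

```text
time: 4.68
tool_pos: [0.5408, 0.2455, 0.0789]
tool_rot: [0.0, 0.105, 0.994, 0.0]
contact_force: [-0.4, 0.1, 3.0]
gripper_width: 0.157
```

Call:
jog_arm --increments '[{"slide": [0,-4,0],"rotation": [0,0,0]},{"slide": [0,-8,0],"rotation": [0,0,0]},{"slide": [0,-10,0],"rotation": [0,0,0]},{"slide": [0,-10,0],"rotation": [0,0,0]},{"slide": [0,-10,0],"rotation": [0,0,0]},{"slide": [0,-10,0],"rotation": [0,0,0]},{"slide": [0,-10,0],"rotation": [0,0,0]},{"slide": [0,-6,0],"rotation": [0,0,0]},{"slide": [0,-3,0],"rotation": [0,0,0]},{"slide": [0,0,0],"rotation": [0,0,0]},{"slide": [0,0,0],"rotation": [0,0,0]}]'

```text
time: 5.6
tool_pos: [0.5261, 0.1757, 0.0788]
tool_rot: [0.001, 0.106, 0.994, 0.0]
contact_force: [0.9, 0.8, 3.5]
gripper_width: 0.155
```

```bash
python3 go.py .5406 .2455 .078 77.9
```

```text
t 5.6 pos [0.5261 0.1757 0.0788] jaw 77.87 F [0.9 0.8 3.5] w 0.155
rot [ 0.01  0.07 -0.03] slide cur axes [ 0.5 71.3  0.8] slide after rot [ 0.4 71.3  0.8]
```

Call:
jog_arm --increments '[{"slide": [0,-2,0],"rotation": [0,0,0]},{"slide": [0,-2,0],"rotation": [0,0,0]},{"slide": [0,-2,0],"rotation": [0,0,0]},{"slide": [0,0,0],"rotation": [0,0,0]}]'

```text
time: 5.93
tool_pos: [0.5251, 0.1706, 0.0788]
tool_rot: [0.001, 0.106, 0.994, 0.001]
contact_force: [1.3, 3.3, 3.4]
gripper_width: 0.157
```

Call:
jog_arm --increments '[{"slide": [0,-2,0],"rotation": [0,0,0]},{"slide": [0,-1,0],"rotation": [0,0,0]},{"slide": [0,0,0],"rotation": [0,0,0]}]'

```text
time: 6.18
tool_pos: [0.5248, 0.1692, 0.0789]
tool_rot: [0.001, 0.106, 0.994, 0.002]
contact_force: [4.0, 10.7, 0.9]
gripper_width: 0.159
```

```bash
python3 go.py .5406 .2455 .078 77.9; python3 look.py b ts
```

```text
t 6.18 pos [0.5248 0.1692 0.0789] jaw 77.88 F [ 4.  10.7  0.9] w 0.159
rot [ 0.29  0.12 -0.02] slide cur axes [ 0.5 78.   1.3] slide after rot [ 0.5 78.   0.9]
```

View pics/side_b.png

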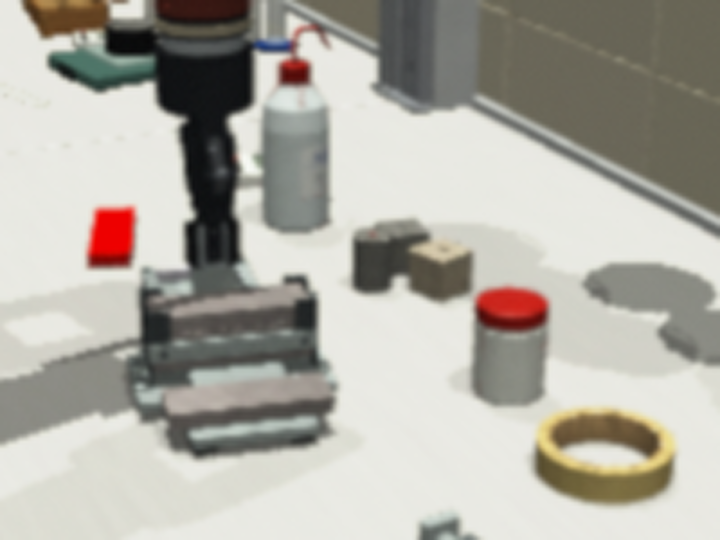

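View pics/top_b.png

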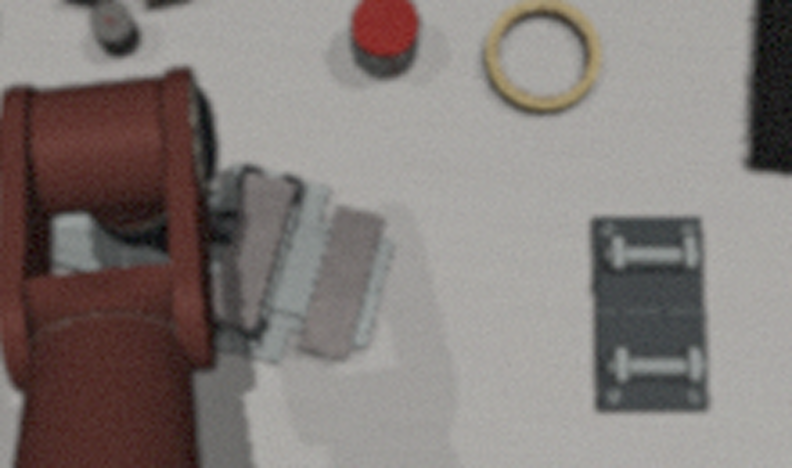

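Call:
jog_arm --increments '[{"slide": [0,-2,0],"rotation": [0,0,0]},{"slide": [0,-1,0],"rotation": [0,0,0]},{"slide": [0,0,0],"rotation": [0,0,0]},{"slide": [0,0,0],"rotation": [0,0,0]}]'

```text
time: 6.62
tool_pos: [0.5248, 0.1692, 0.079]
tool_rot: [0.002, 0.105, 0.994, 0.005]
contact_force: [8.8, 23.2, -2.6]
gripper_width: 0.151
```

```bash
python3 go.py .5406 .2455 .078 77.9
```

```text
t 6.62 pos [0.5248 0.1692 0.079 ] jaw 77.9 F [ 8.8 23.2 -2.6] w 0.151
rot [ 0.64  0.18 -0.01] slide cur axes [ 0.5 77.9  1.8] slide after rot [ 0.5 78.   1. ]
```

Call:
jog_arm --increments '[{"slide": [0,4,0],"rotation": [0,0,0]},{"slide": [0,8,0],"rotation": [0,0,0]},{"slide": [0,10,0],"rotation": [0,0,0]},{"slide": [0,10,0],"rotation": [0,0,0]},{"slide": [0,10,0],"rotation": [0,0,0]},{"slide": [0,10,0],"rotation": [0,0,0]},{"slide": [0,10,0],"rotation": [0,0,0]},{"slide": [0,10,0],"rotation": [0,0,0]},{"slide": [0,8,0],"rotation": [0,0,0]},{"slide": [0,5,0],"rotation": [0,0,0]},{"slide": [0,3,0],"rotation": [0,0,0]},{"slide": [0,2,0],"rotation": [0,0,0]},{"slide": [0,2,0],"rotation": [0,0,0]},{"slide": [0,2,0],"rotation": [0,0,0]},{"slide": [0,0,0],"rotation": [0,0,0]},{"slide": [0,0,0],"rotation": [0,0,0]}]'

```text
time: 7.95
tool_pos: [0.543, 0.2559, 0.0788]
tool_rot: [0.0, 0.106, 0.994, -0.0]
contact_force: [-2.5, 0.6, 5.4]
gripper_width: 0.155
```

```bash
python3 go.py .5406 .2455 .078 77.9
```

```text
t 7.95 pos [0.543  0.2559 0.0788] jaw 77.89 F [-2.5  0.6  5.4] w 0.155
rot [-0.05  0.01 -0.01] slide cur axes [  0.2 -10.6   0.9] slide after rot [  0.2 -10.6   0.8]
```

Call:
jog_arm --increments '[{"slide": [0,2,0],"rotation": [0,0,0]},{"slide": [0,2,0],"rotation": [0,0,0]},{"slide": [0,0,0],"rotation": [0,0,0]},{"slide": [0,0,0],"rotation": [0,0,0]}]'

```text
time: 8.28
tool_pos: [0.543, 0.2562, 0.0788]
tool_rot: [-0.001, 0.106, 0.994, -0.004]
contact_force: [-7.4, -15.4, 11.7]
gripper_width: 0.154
```

```bash
python3 go.py .5406 .2455 .078 77.9
```

```text
t 8.28 pos [0.543  0.2562 0.0788] jaw 77.86 F [ -7.4 -15.4  11.7] w 0.154
rot [-0.5  -0.1  -0.04] slide cur axes [  0.1 -11.    0.9] slide after rot [  0.1 -11.    0.8]
```

Call:
jog_arm --increments '[{"slide": [0,-2,0],"rotation": [0,0,0]},{"slide": [0,-1,0],"rotation": [0,0,0]},{"slide": [0,0,0],"rotation": [0,0,0]}]'

```text
time: 8.53
tool_pos: [0.5431, 0.2562, 0.0789]
tool_rot: [-0.0, 0.106, 0.994, -0.001]
contact_force: [-2.2, -1.8, 6.0]
gripper_width: 0.151
```

Call:
jog_arm --increments '[{"slide": [0,0,0],"rotation": [0,0,0]},{"slide": [0,0,0],"rotation": [0,0,0]},{"slide": [0,0,0],"rotation": [0,0,0]},{"slide": [0,0,0],"rotation": [0,0,0]},{"slide": [0,0,-15],"rotation": [0,0,0]},{"slide": [0,0,-25],"rotation": [0,0,0]},{"slide": [0,0,-25],"rotation": [0,0,0]},{"slide": [0,0,-15],"rotation": [0,0,0]},{"slide": [0,0,0],"rotation": [0,0,0]}]' --fingers 0.65

```text
time: 9.28
tool_pos: [0.5454, 0.2579, 0.1629]
tool_rot: [0.003, 0.106, 0.994, 0.001]
contact_force: [-0.4, -0.3, 0.0]
gripper_width: 0.65
```

```bash
python3 look.py c ts; python3 go.py .4955 .0335 .100 78
```

```text
t 9.38 pos [0.5431 0.2571 0.1582] jaw 77.88 F [-0.7 -0.2 -1.3] w 0.648
rot [ 0.01  0.03 -0.12] slide cur axes [  -0.3 -228.6   58.2] slide after rot [ 1.000e-01 -2.286e+02  5.820e+01]
```

View pics/side_c.png

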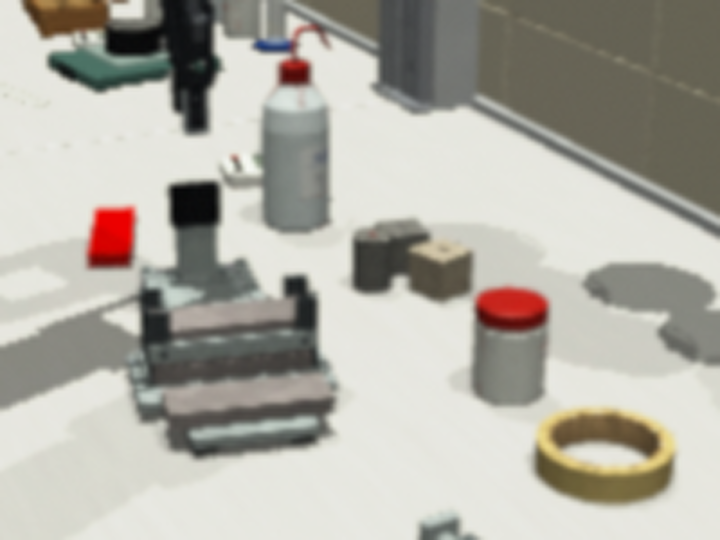

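View pics/top_c.png

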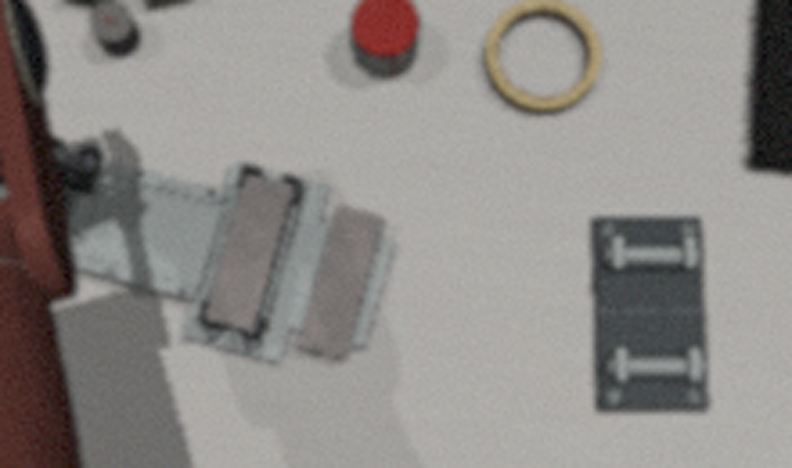

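```bash
cat > fit2.py <<'E'
from h import *; import pickle
from plant import optics,silhouettes,state
f=optics.grab_frame("top"); g=None
for s in silhouettes("bar_1_center","top"):
    print(round(s["score"],2),s["bbox"]); l,t,r,b=s["bbox"]
    if l>285 and r<325 and t>235: g=s
M=g["mask"].astype(np.float32)
p=pix2plane(f,[(g["bbox"][0]+g["bbox"][2])/2,(g["bbox"][1]+g["bbox"][3])/2],.033)[0]
B=[box(-20,20,-60,60,18,33)]
print(fit(lambda q:np.abs(render(f,B,q)-M).sum(),[p[0],p[1],-1.78]))
E
python3 fit2.py
```

```text
0.68 [293.1, 249.1, 316.2, 288.3]
0.66 [269.2, 240.4, 291.4, 280.2]
(array([ 0.49505231,  0.03232043, -1.75861064]), np.float64(37.9375))
```

Call:
jog_arm --increments '[{"slide": [0,-10,0],"rotation": [0,0,-0.6]},{"slide": [0,-20,0],"rotation": [0,0,0]},{"slide": [0,-25,0],"rotation": [0,0,0]},{"slide": [0,-25,0],"rotation": [0,0,0]},{"slide": [0,-25,0],"rotation": [0,0,0]},{"slide": [0,-25,0],"rotation": [0,0,0]},{"slide": [0,-25,0],"rotation": [0,0,0]},{"slide": [0,-25,0],"rotation": [0,0,0]},{"slide": [0,-20,0],"rotation": [0,0,0]},{"slide": [0,-15,0],"rotation": [0,0,0]},{"slide": [0,-10,10],"rotation": [0,0,0]},{"slide": [0,-4,20],"rotation": [0,0,0]},{"slide": [0,0,20],"rotation": [0,0,0]},{"slide": [0,0,10],"rotation": [0,0,0]},{"slide": [0,0,0],"rotation": [0,0,0]}]' --fingers 0.65

```text
time: 10.73
tool_pos: [0.494, 0.0331, 0.0936]
tool_rot: [-0.004, 0.1, 0.995, 0.0]
contact_force: [-0.1, 0.1, 0.1]
gripper_width: 0.653
```

```bash
python3 look.py d s; python3 go.py .4955 .0330 .018 78.6
```

```text
t 10.78 pos [0.4954 0.0331 0.0957] jaw 78.5 F [-0.7  0.2  0.7] w 0.653
rot [-0.03 -0.3  -0.1 ] slide cur axes [-0.5 -0.  77.7] slide after rot [-0.1 -0.1 77.7]
```

View pics/side_d.png

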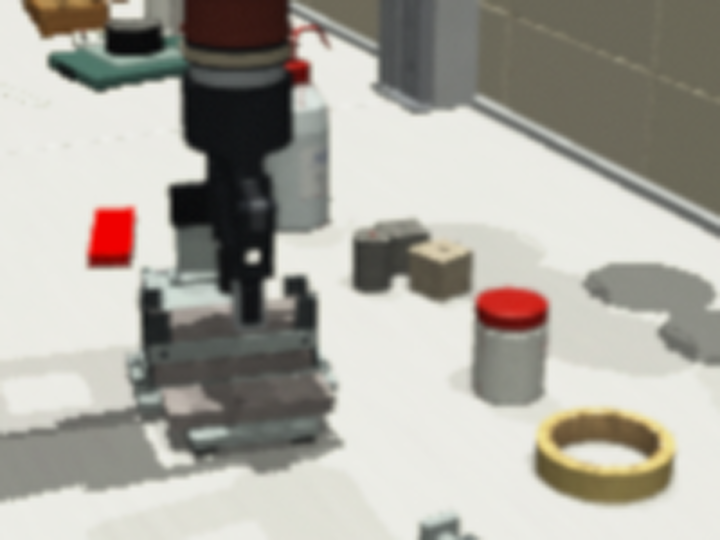

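Call:
jog_arm --increments '[{"slide": [0,0,15],"rotation": [0,0,0]},{"slide": [0,0,20],"rotation": [0,0,0]},{"slide": [0,0,18],"rotation": [0,0,0]},{"slide": [0,0,10],"rotation": [0,0,0]},{"slide": [0,0,5],"rotation": [0,0,0]},{"slide": [0,0,0],"rotation": [0,0,0]},{"slide": [0,0,0],"rotation": [0,0,0]}]'

```text
time: 11.37
tool_pos: [0.498, 0.0328, 0.0312]
tool_rot: [0.001, 0.1, 0.995, 0.0]
contact_force: [0.4, -0.5, 1.0]
gripper_width: 0.65
```

```bash
python3 look.py e s; python3 go.py .4955 .0330 .018 78.6
```

```text
t 11.42 pos [0.4983 0.0327 0.0316] jaw 78.49 F [ 0.3  0.4 -0.6] w 0.649
rot [ 0.01  0.12 -0.11] slide cur axes [ 2.8 -0.3 13.6] slide after rot [ 2.8 -0.3 13.6]
```

View pics/side_e.png

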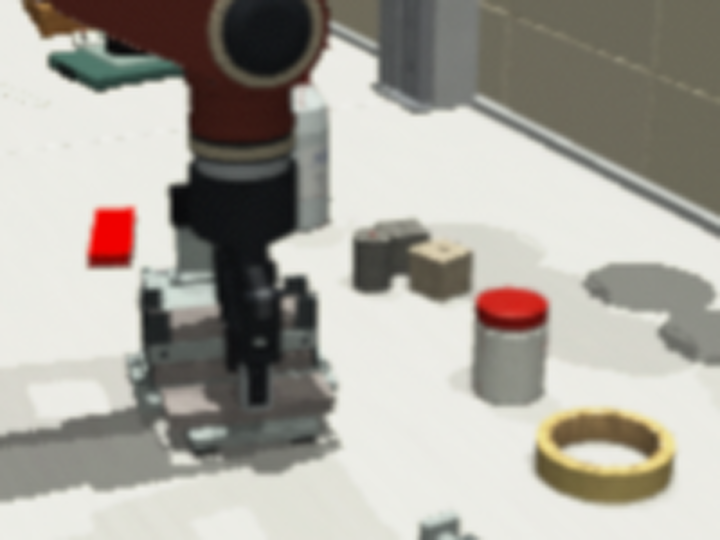

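Call:
jog_arm --increments '[{"slide": [2.5,0,6],"rotation": [0,0,0]},{"slide": [0,0,5],"rotation": [0,0,0]},{"slide": [0,0,2],"rotation": [0,0,0]},{"slide": [0,0,0],"rotation": [0,0,0]},{"slide": [0,0,0],"rotation": [0,0,0]}]'

```text
time: 11.83
tool_pos: [0.4946, 0.0332, 0.0171]
tool_rot: [-0.0, 0.1, 0.995, -0.0]
contact_force: [-0.5, -0.8, -0.8]
gripper_width: 0.653
```

Call:
jog_arm --increments '[{"slide": [0,0,0],"rotation": [0,0,0]},{"slide": [0,0,0],"rotation": [0,0,0]},{"slide": [0,0,0],"rotation": [0,0,0]},{"slide": [0,0,0],"rotation": [0,0,0]},{"slide": [0,0,0],"rotation": [0,0,0]}]' --fingers 0.0

```text
time: 12.25
tool_pos: [0.4953, 0.0331, 0.0178]
tool_rot: [0.001, 0.1, 0.995, 0.0]
contact_force: [0.2, 0.6, 2.8]
gripper_width: 0.455
```

```bash
python3 go.py .4955 .0330 .018 78.6
```

```text
t 12.25 pos [0.4953 0.0331 0.0178] jaw 78.48 F [0.2 0.6 2.8] w 0.455
rot [ 0.01  0.06 -0.12] slide cur axes [-0.2 -0.1 -0.2] slide after rot [-0.2 -0.1 -0.2]
```

Call:
jog_arm --increments '[{"slide": [0,0,-6],"rotation": [0,0,0]},{"slide": [0,0,-12],"rotation": [0,0,0]},{"slide": [0,0,-16],"rotation": [0,0,0]},{"slide": [0,0,-16],"rotation": [0,0,-3]},{"slide": [0,0,-12],"rotation": [0,0,-4]},{"slide": [0,-6,-8],"rotation": [0,0,-4]},{"slide": [0,-12,0],"rotation": [0,0,-3.5]},{"slide": [2,-18,0],"rotation": [0,0,0]},{"slide": [2,-22,0],"rotation": [0,0,0]},{"slide": [2,-22,0],"rotation": [0,0,0]},{"slide": [2,-22,0],"rotation": [0,0,0]},{"slide": [2,-22,0],"rotation": [0,0,0]},{"slide": [2,-22,0],"rotation": [0,0,0]},{"slide": [2,-22,0],"rotation": [0,0,0]},{"slide": [2,-22,0],"rotation": [0,0,0]},{"slide": [2,-20,0],"rotation": [0,0,0]},{"slide": [2,-14,0],"rotation": [0,0,0]},{"slide": [1,-8,0],"rotation": [0,0,0]},{"slide": [0,0,0],"rotation": [0,0,0]},{"slide": [0,0,0],"rotation": [0,0,0]}]'

```text
time: 13.92
tool_pos: [0.4842, -0.1993, 0.0875]
tool_rot: [-0.0, -0.026, 1.0, 0.0]
contact_force: [0.1, -1.0, -1.6]
gripper_width: 0.451
```

```bash
python3 go.py .488 -.2205 .035 93.05
python3 - <<'E'
from plant import optics; import cv2,pickle
D={}
for n,(x0,y0,x1,y1) in (("top",(270,190,470,340)),("side",(260,230,460,380))):
    f=optics.grab_frame(n); D[n]=f
    cv2.imwrite(f"pics/{n}_f.png",cv2.resize(f["frame"][y0:y1,x0:x1],None,fx=4,fy=4,interpolation=2))
pickle.dump(D,open("D_f.pkl","wb"))
E
```

```text
t 13.92 pos [ 0.4842 -0.1993  0.0875] jaw 92.94 F [ 0.1 -1.  -1.6] w 0.451
rot [ 0.03 -0.   -0.11] slide cur axes [ -2.7 -21.4  52.5] slide after rot [ -2.6 -21.3  52.5]
```

View pics/top_f.png

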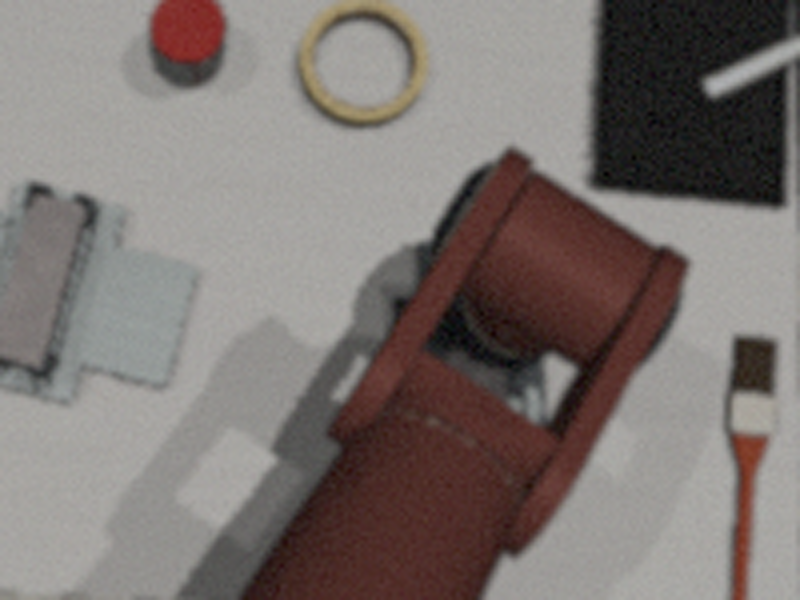

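View pics/side_f.png

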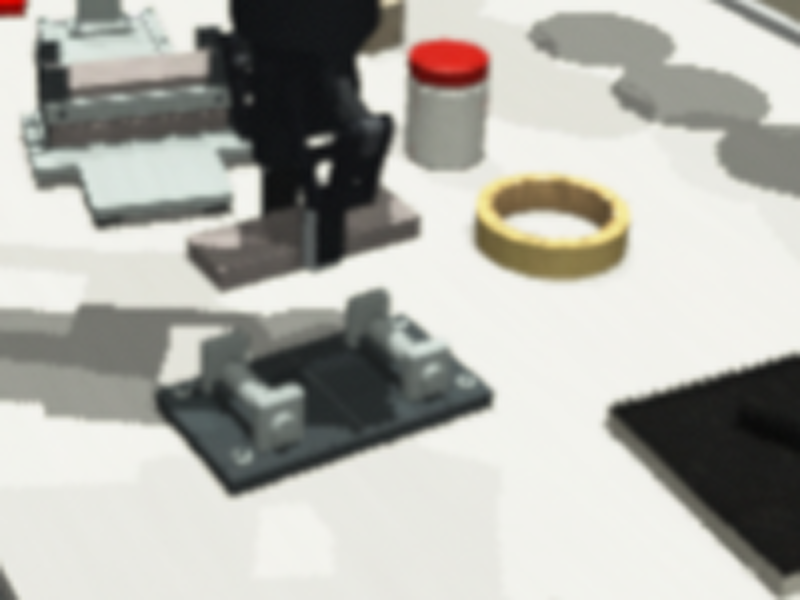

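Call:
jog_arm --increments '[{"slide": [-1,-7,5],"rotation": [0,0,0]},{"slide": [-1,-9,10],"rotation": [0,0,0]},{"slide": [0,-4,8],"rotation": [0,0,0]},{"slide": [0,-1,5],"rotation": [0,0,0]},{"slide": [0,0,0],"rotation": [0,0,0]},{"slide": [0,0,0],"rotation": [0,0,0]},{"slide": [0,0,0],"rotation": [0,0,0]}]'

```text
time: 14.6
tool_pos: [0.4875, -0.2202, 0.0594]
tool_rot: [0.0, -0.026, 1.0, 0.0]
contact_force: [0.6, -0.8, -1.9]
gripper_width: 0.453
```

```bash
cat > lk2.py <<'E'
from plant import optics,silhouettes,state; import cv2,pickle,sys
tag=sys.argv[1]; n="side"; x0,y0,x1,y1=(280,230,430,355)
f=optics.grab_frame(n); st=state(); ms=[(th,s) for th in("bar_1_center","support") for s in silhouettes(th,n)[:3]]
o=cv2.resize(f["frame"][y0:y1,x0:x1],None,fx=4.8,fy=4.8,interpolation=2)
for th,s in ms:
    print(th,round(s["score"],2),s["bbox"])
    for k in cv2.findContours(s["mask"].astype('uint8'),0,1)[0]: cv2.polylines(o,[((k-[x0,y0]+.5)*4.8).astype(int)],True,(255,0,255) if th[0]=='b' else (0,255,255),1)
cv2.imwrite(f"pics/side_{tag}.png",o); pickle.dump((f,ms,st),open(f"D_{tag}.pkl","wb"))
E
python3 lk2.py g;  python3 go.py .488 -.2205 .035 93.05
```

```text
bar_1_center 0.95 [310.5, 294.3, 371.9, 320.0]
support 0.8 [298.2, 310.3, 384.4, 352.6]
t 14.75 pos [ 0.4878 -0.2204  0.0599] jaw 93.0 F [ 0.5 -0.4 -0.8] w 0.451
rot [-0.03  0.05 -0.05] slide cur axes [-0.2 -0.1 24.9] slide after rot [-0.2 -0.1 24.9]
```

View pics/side_g.png

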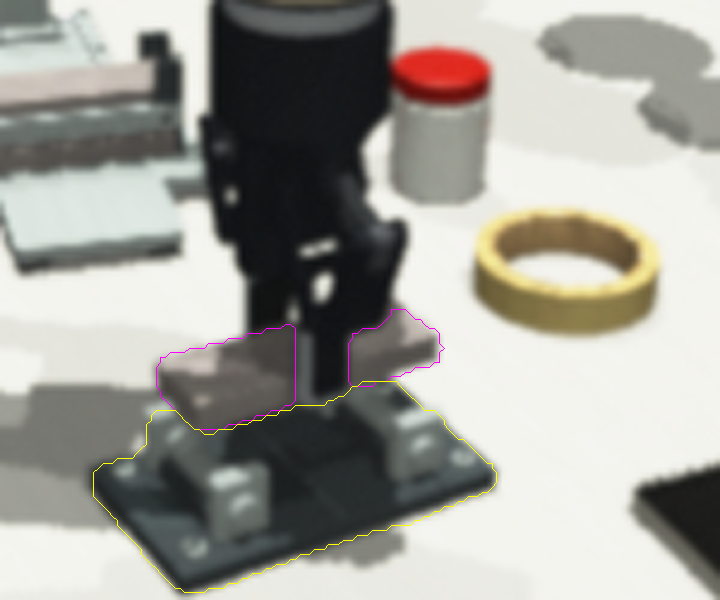

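```bash
cat > fit3.py <<'E'
from h import *; import pickle,sys
f,ms,st=pickle.load(open(f"D_{sys.argv[1]}.pkl","rb")); zb=float(sys.argv[2]); f0=pickle.load(open("D.pkl","rb"))
M=[s for t,s in ms if t[0]=='b'][0]["mask"].astype(np.float32)
w=np.ones((480,640)); w[:,331:364]=0
for z in(zb-1,zb,zb+1,zb+2):
    for yaw in (.0524,):
        c=lambda p:(np.abs(render(f,[box(-60,60,-20,20,z,z+15)],[p[0],p[1],yaw])-M)*w).sum()
        p0=np.array([.488,-.217]); 
        for k in(1,-1): r=minimize(c,p0,method='Nelder-Mead',options=dict(initial_simplex=[p0,p0+[.005*k,0],p0+[0,.005*k]],xatol=1e-4,fatol=.1)); p0=r.x
        print("bar side frame z",z,r.x.round(4),r.fun)
sup=[box(-80,80,-45,45,0,12)]+[box(sx*45-13,sx*45+13,*(sorted((sy*24,sy*30))),0,42) for sx in(-1,1) for sy in(-1,1)]
Ms=f0["side","support",0]["mask"].astype(np.float32)
r=fit(lambda p:np.abs(render(f,sup,p)-Ms).sum(),[.489,-.2165,.053]); print("support side",r)
r=fit(lambda p:np.abs(render(f,sup[:1],p)-Ms)[320:].sum(),[.489,-.2165,.053]); print("support side lower part",r)
E
python3 fit3.py g 60
```

```text
bar side frame z 59.0 [ 0.4908 -0.2173] 23.8125
bar side frame z 60.0 [ 0.4904 -0.219 ] 22.8125
bar side frame z 61.0 [ 0.4895 -0.2202] 23.125
bar side frame z 62.0 [ 0.4888 -0.2216] 22.9375
support side (array([ 0.48931907, -0.21639201,  0.05484445]), np.float64(110.4375))
support side lower part (array([ 0.48992965, -0.21618183,  0.05829586]), np.float64(64.5))
```

Call:
jog_arm --increments '[{"slide": [1.0,1,5],"rotation": [0,0,0]},{"slide": [0,0,6],"rotation": [0,0,0]},{"slide": [0,0,4],"rotation": [0,0,0]},{"slide": [0,0,0],"rotation": [0,0,0]},{"slide": [0,0,0],"rotation": [0,0,0]}]'

```text
time: 15.17
tool_pos: [0.4859, -0.2192, 0.0435]
tool_rot: [-0.001, -0.026, 1.0, 0.0]
contact_force: [-0.1, 0.0, -1.4]
gripper_width: 0.451
```

```bash
python3 lk2.py h;  python3 go.py .4868 -.2194 .0328 93.05; python3 fit3.py h 45
```

```text
bar_1_center 0.18 [265.3, 210.7, 320.3, 284.9]
support 0.85 [297.8, 311.5, 387.0, 354.8]
t 15.32 pos [ 0.4865 -0.2196  0.0445] jaw 92.98 F [-0.8 -0.1 -1.6] w 0.451
rot [-0.01  0.01 -0.07] slide cur axes [-0.3  0.2 11.7] slide after rot [-0.3  0.2 11.7]
bar side frame z 44.0 [0.6033 0.0663] 2251.625
bar side frame z 45.0 [1.1028 0.8807] 2215.0
bar side frame z 46.0 [1.0924 0.8773] 2215.0
bar side frame z 47.0 [ 0.4811 -0.0176] 1773.6875
support side (array([ 0.48931907, -0.21639201,  0.05484445]), np.float64(110.4375))
support side lower part (array([ 0.48992965, -0.21618183,  0.05829586]), np.float64(64.5))
```

View pics/side_h.png

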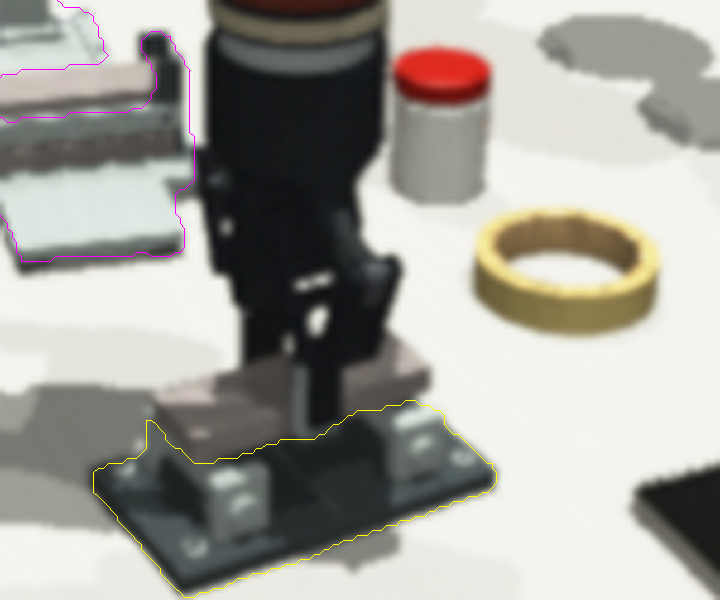

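Call:
jog_arm --increments '[{"slide": [0,0,4],"rotation": [0,0,0]},{"slide": [0,0,4],"rotation": [0,0,0]},{"slide": [0,0,0],"rotation": [0,0,0]},{"slide": [0,0,0],"rotation": [0,0,0]}]'

```text
time: 15.65
tool_pos: [0.486, -0.2193, 0.0357]
tool_rot: [-0.0, -0.026, 1.0, 0.0]
contact_force: [-0.5, 0.0, -2.4]
gripper_width: 0.451
```

```bash
python3 lk2.py i;  python3 go.py .4868 -.2194 .0328 93.05
```

```text
bar_1_center 0.87 [313.0, 303.9, 370.4, 330.3]
support 0.73 [298.1, 316.2, 384.7, 351.7]
support 0.52 [277.5, 212.7, 295.7, 245.8]
support 0.23 [295.2, 382.9, 407.7, 422.4]
t 15.8 pos [ 0.4865 -0.2195  0.0364] jaw 92.98 F [ 0.7 -0.8 -1.6] w 0.452
rot [-0.    0.01 -0.07] slide cur axes [-0.3  0.1  3.6] slide after rot [-0.3  0.1  3.6]
```

View pics/side_i.png

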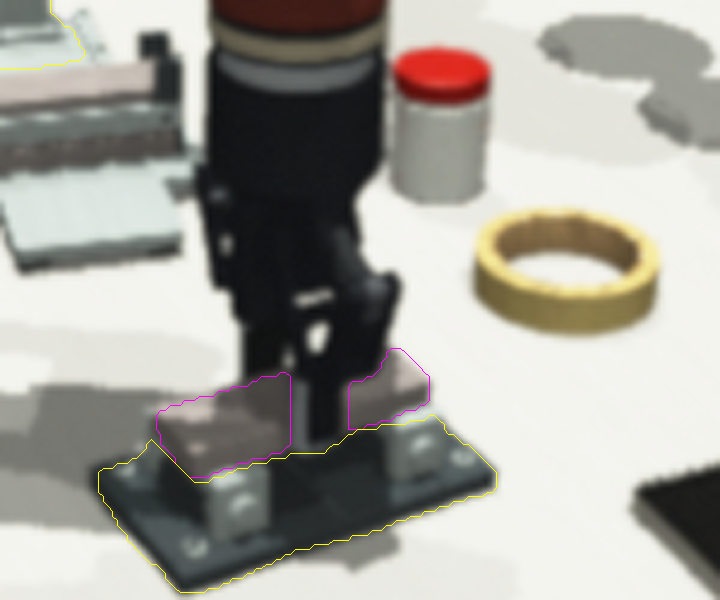

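```bash
python3 fit3.py i 36.5
python3 - <<'E'
import pickle,cv2
from h import *
f,ms,st=pickle.load(open("D_i.pkl","rb")); x0,y0,x1,y1=290,290,400,365; s=7.2
a=cv2.resize(f["frame"][y0:y1,x0:x1],None,fx=s,fy=s,interpolation=2)
cv2.imwrite("pics/i_zoom0.png",a)
o=a.copy()
p=[.4893,-.2164,.0548]
for B,c,q in [(box(sx*45-13,sx*45+13,*(sorted((sy*24,sy*30))),12,42),(0,255,255),p) for sx in(-1,1) for sy in(-1,1)]+[(box(-60,60,-20,20,36.5,51.5),(255,0,255),p)]:
    P=proj(f,tf(q,B))
    for i in range(8):
        for j in range(i):
            if bin(i^j).count('1')==1: cv2.line(o,*[tuple(int(v) for v in (P[k]+.5-[x0,y0])*s) for k in(i,j)],c,1)
cv2.imwrite("pics/i_zoom.png",o)
E
```

```text
bar side frame z 35.5 [ 0.49   -0.2171] 38.5
bar side frame z 36.5 [ 0.4894 -0.2186] 39.625
bar side frame z 37.5 [ 0.4886 -0.2204] 40.3125
bar side frame z 38.5 [ 0.4878 -0.2208] 41.9375
support side (array([ 0.48931907, -0.21639201,  0.05484445]), np.float64(110.4375))
support side lower part (array([ 0.48992965, -0.21618183,  0.05829586]), np.float64(64.5))
```

View pics/i_zoom0.png

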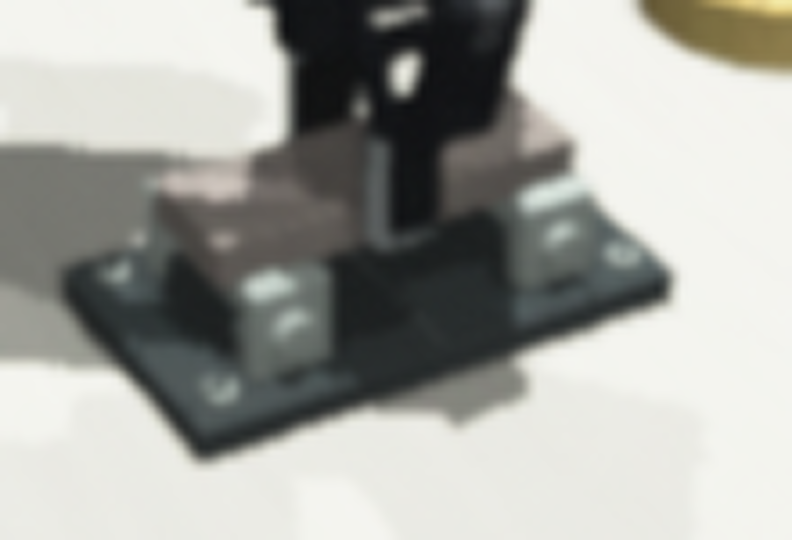

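View pics/i_zoom.png

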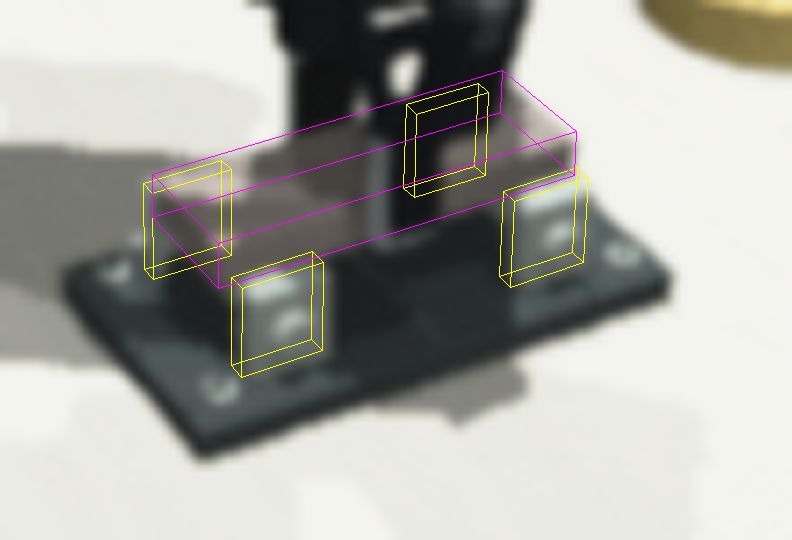

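Call:
jog_arm --increments '[{"slide": [0,0,2],"rotation": [0,0,0]},{"slide": [0,0,1.5],"rotation": [0,0,0]},{"slide": [0,0,0],"rotation": [0,0,0]},{"slide": [0,0,0],"rotation": [0,0,0]}]'

```text
time: 16.13
tool_pos: [0.4865, -0.2196, 0.0328]
tool_rot: [0.0, -0.026, 1.0, -0.0]
contact_force: [-0.3, -0.2, -1.8]
gripper_width: 0.453
```

Call:
jog_arm --increments '[{"slide": [0,0,0],"rotation": [0,0,0]},{"slide": [0,0,0],"rotation": [0,0,0]},{"slide": [0,0,0],"rotation": [0,0,0]},{"slide": [0,0,0],"rotation": [0,0,0]}]' --fingers 0.65

```text
time: 16.47
tool_pos: [0.4866, -0.2196, 0.0331]
tool_rot: [0.0, -0.026, 1.0, -0.0]
contact_force: [0.3, 0.1, -0.9]
gripper_width: 0.651
```

Call:
jog_arm --increments '[{"slide": [0,0,-10],"rotation": [0,0,0]},{"slide": [0,0,-20],"rotation": [0,0,0]},{"slide": [0,0,-25],"rotation": [0,0,0]},{"slide": [0,10,-25],"rotation": [0,0,0]},{"slide": [0,25,-15],"rotation": [0,0,0]},{"slide": [0,35,0],"rotation": [0,0,0]},{"slide": [0,35,0],"rotation": [0,0,0]},{"slide": [0,35,0],"rotation": [0,0,0]},{"slide": [0,35,0],"rotation": [0,0,0]},{"slide": [0,30,0],"rotation": [0,0,0]},{"slide": [0,15,0],"rotation": [0,0,0]},{"slide": [0,0,0],"rotation": [0,0,0]}]'

```text
time: 17.47
tool_pos: [0.4748, 0.0028, 0.1286]
tool_rot: [0.0, -0.028, 1.0, 0.0]
contact_force: [-0.6, -0.0, 0.0]
gripper_width: 0.65
```

```bash
cat > fin.py <<'E'
import sys,pickle
from h import *
from plant import optics,silhouettes,state
tag=sys.argv[1]
sup=[box(-80,80,-45,45,0,12)]+[box(sx*45-13,sx*45+13,*(sorted((sy*24,sy*30))),0,42) for sx in(-1,1) for sy in(-1,1)]
barB=[box(-60,60,-20,20,33,48)]
for n,(x0,y0,x1,y1) in(("top",(355,230,435,320)),("side",(290,285,400,365))):
    f=optics.grab_frame(n); s=6.5
    bs=[b for b in silhouettes("bar_1_center",n) if x0<b["bbox"][0] and b["bbox"][2]<x1 and b["bbox"][1]>y0 and b["bbox"][3]<y1]
    ss=[b for b in silhouettes("support",n) if x0<b["bbox"][0] and b["bbox"][2]<x1 and b["bbox"][1]>y0 and b["bbox"][3]<y1]
    o=cv2.resize(f["frame"][y0:y1,x0:x1],None,fx=s,fy=s,interpolation=2)
    cv2.imwrite(f"pics/{n}_{tag}.png",o)
    Mb=bs[0]["mask"].astype(np.float32); Ms=ss[0]["mask"].astype(np.float32)
    rb=fit(lambda q:np.abs(render(f,barB,q)-Mb).sum(),[.487,-.219,.053]); 
    U=np.clip(Mb+Ms,0,1)
    rs=fit(lambda q:np.abs(np.maximum(render(f,sup,q),render(f,barB,rb[0]))-U).sum(),[.488,-.219,.053])
    d=rb[0]-rs[0]; c,sn=np.cos(rs[0][2]),np.sin(rs[0][2])
    print(n,"bar",rb[0].round(4),round(rb[1]),"sup",rs[0].round(4),round(rs[1]),"bar in sup mm",(1000*np.array([c*d[0]+sn*d[1],-sn*d[0]+c*d[1]])).round(1),np.degrees(d[2]).round(2),"deg")
print(state()["time"],state()["tool_pos"])
E
python3 fin.py j
```

```text
top bar [ 0.4856 -0.22    0.074 ] 51 sup [ 0.4869 -0.2208  0.0524] 97 bar in sup mm [-1.2  0.9] 1.24 deg
side bar [ 0.4899 -0.2186  0.053 ] 88 sup [ 0.4914 -0.218   0.05  ] 128 bar in sup mm [-1.5 -0.5] 0.17 deg
17.7667 [ 0.47515968 -0.00082757  0.12803317]
```

View pics/top_j.png

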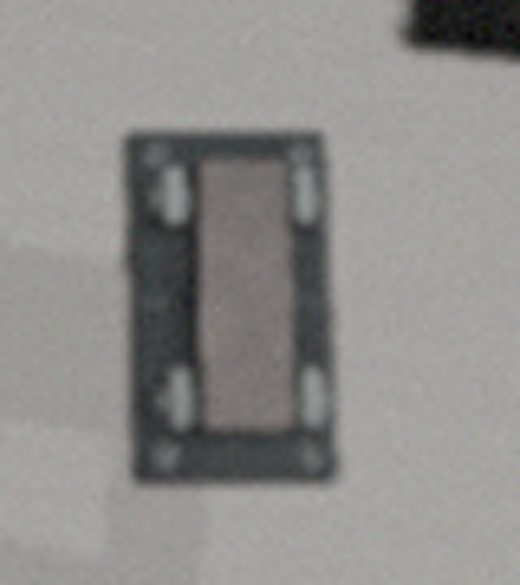

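View pics/side_j.png

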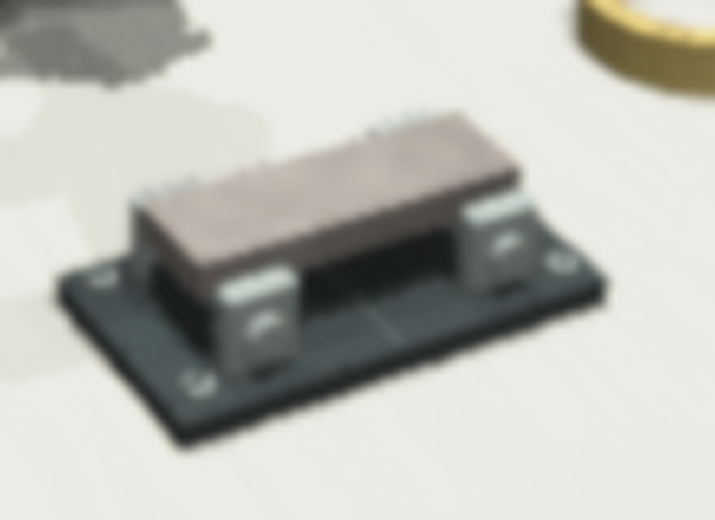

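Call:
jog_arm --increments '[{"slide": [10,0,-15],"rotation": [0,0,0]},{"slide": [20,0,-20],"rotation": [0,0,0]},{"slide": [20,0,-20],"rotation": [0,0,0]},{"slide": [15,0,-15],"rotation": [0,0,0]},{"slide": [0,0,0],"rotation": [0,0,0]},{"slide": [0,0,0],"rotation": [0,0,0]}]'

```text
time: 18.27
tool_pos: [0.4107, -0.004, 0.1987]
tool_rot: [0.002, -0.025, 1.0, -0.0]
contact_force: [0.7, -0.4, -0.8]
gripper_width: 0.648
```

```bash
python3 fin.py k
python3 - <<'E'
from plant import optics; import cv2
for n in("top","side"): cv2.imwrite(f"pics/{n}_full.png",optics.grab_frame(n)["frame"])
E
```

```text
top bar [ 0.4887 -0.22    0.0232] 42 sup [ 0.487  -0.2207  0.052 ] 102 bar in sup mm [1.7 0.6] -1.65 deg
side bar [ 0.4897 -0.2183  0.0384] 79 sup [ 0.4897 -0.2182  0.0673] 105 bar in sup mm [ 0.1 -0.1] -1.66 deg
18.5667 [ 0.40991411 -0.00314799  0.1965518 ]
```

View pics/top_full.png

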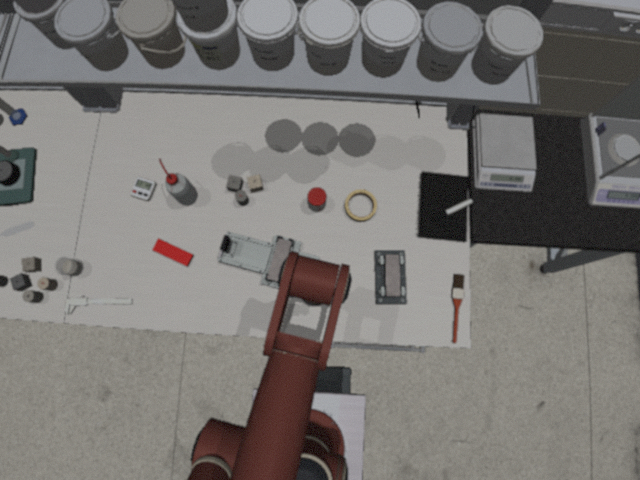

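View pics/side_full.png

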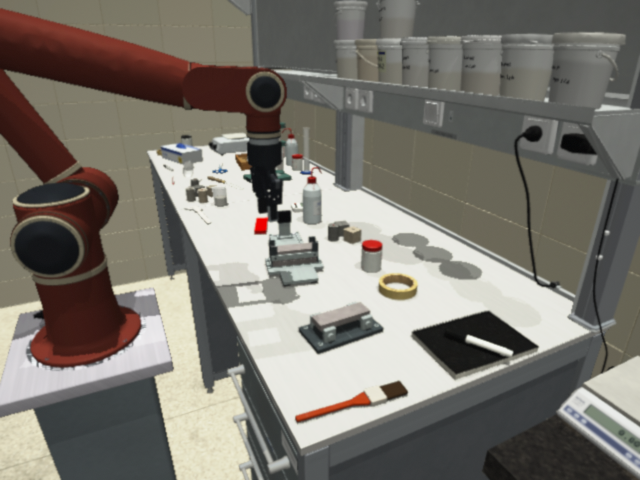

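```bash
python3 -c "
from plant import manip,state
print(state()['time']);print(manip.job_done())"
```

```text
18.6667
the job is handed in; nothing more can be done
None
```

The job is done and handed in at 18.7 s. The bottom bar now lies flat across both rollers of the bend-test support, between the guide cheeks.

- **Slide:** I gripped the handle and pushed it to its front stop, where the force rose to about 25 N with no further movement. I then drew it to its back stop, 89 mm of travel, and felt it stop firmly there too. The remaining bars dropped evenly.
- **Laying the bar:** I picked the fed bar off the shelf across its width, set it on the rollers, and released it with no notable force.
- **Last checks:** Two rounds of measurement, each with both cameras, put the bar's centre within about 1.7 mm of the support's centre along its length. They put it within about 1 mm across.
- **Where they disagreed:** The lengthwise offsets were -1.2, -1.5, +1.7 and +0.1 mm, so the sign changes. The angle varied within about ±1.7°. I took this as measurement noise and did not correct the position.
- **Surroundings:** In the final pictures the slide is back and the other bars are in the magazine. The red look-alike, brush, jar and tape look undisturbed by eye, and the gripper is clear of everything.

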